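Press a slide in the guarded slide press

TASK

Push the loaded slide tray along its channel into the slide press until it is fully home against the stop. Then reach down through the window in the guard's top, press the black lever paddle all the way down, keep it down for two seconds and let it spring back up. Do not touch the guard or its window frame at any time, only push the tray (never lift or tip it), do not press the lever before the tray is home, and leave the other things on the bench where they stand.

Things in the scene. Friction and masses are not known exactly. Their poses are not given: they have to be found in the camera images.
- press: White bench-top slide press, fixed. Origin: on the bench under its guarded part; z up, +y out along the tray channel, x across it (lever pivot on the +x side). Base plate 12 mm thick. The channel lies on the line x = -20 mm between two rails (tops 24 mm above the bench), open at its outer end, y = 256 mm. End stop's face at y = -30 mm.
- guard: Guard box on the press: clear walls, 6 mm grey metal top with a rubber-edged rectangular window. Origin: window centre, on the top face, 115 mm above the bench (press x = -20, y = 0 mm); axes as the press's. Opening 110 mm (x) by 120 mm (y). Outline x -86 to 106, y -90 to 90 mm from this origin, down to the base plate; the tray runs in under its +y wall.
- lever_pad (a point): Centre of the top face of the black lever paddle, 44 mm (x) by 56 mm (y), under the middle of the window, about 19 mm below the guard's top when up. Pressed fully it is about 24 mm lower, having moved nearly straight down (its pivot is 85 mm away on the press's +x side).
- lever (a joint): Angle of the lever (rad): 0 up at rest, 0.28 fully down at its stop. A spring returns it: about 4 N at the paddle to start it, 9 N at the bottom.
- tray: Loose grey block, 90 mm wide (x), 165 mm long (y), 40 mm tall, 0.3 to 0.6 kg, slides on top, 2 mm play between the rails. Origin: centre of its underside, 12 mm above the bench; axes as the press's. Push its outer end face (82.5 mm from the origin along +y) towards -y; it stays where left. Home at the stop: origin at press y = 52.5 mm, outer end 45 mm outside the guard.
- amber_bottle: Bystander, leave alone: small amber glass bottle, 42 mm across, 75 mm tall. Origin: centre of its underside.
- white_jar: Bystander, leave alone: white plastic jar, 54 mm across, 50 mm tall. Origin: centre of its underside.
- dish: Bystander, leave alone: shallow clear dish, 90 mm across, 16 mm tall. Origin: centre of its underside.
- vial: Bystander, leave alone: small clear glass vial with a white cap, 28 mm across, 55 mm tall, standing beyond the tray's outer end. Origin: centre of its underside.
- slide_box: Bystander, leave alone: closed grey plastic box, 85 x 60 x 32 mm. Origin: centre of its underside.
- screwdriver: Bystander, leave alone: small screwdriver lying on the bench, 160 mm long. Origin: centre of its underside.
- beaker: Bystander, leave alone: clear beaker, 64 mm across, 80 mm tall. Origin: centre of its underside.
There are look-alikes about, which are no part of the job. Leave any pink look-alike of the tray alone.

How it is judged:
By the outcome, as a careful person would: the job done as asked, in the order asked, and still so for the second after the job is handed in, with the robot touching nothing.
It also fails if it takes over 56 s, if anything falls off the work surface, if the arm or the gripper's body presses on something with over 40 N, if the wrist force passes 120 N, or if a joint passes its speed limit or range.

ROBOT

A 6-joint arm with a two-finger parallel gripper is mounted at the origin on the work surface. World frame = base frame: x ahead of the robot, y to its left, z up, the work surface at z = 0. Lengths are in m, angles in rad, forces in N, time in s.
With the tool pointing down it reaches from about 0.225 to 0.875 m from the base axis. Payload 3.4 kg.
Tool frame: the origin (TCP) lies at the very end of the fingers, on their centre line; the grasp point (between the pads) lies 19 mm behind it; z points along the fingers, y is the direction in which the jaws open and shut (so a half turn about z gives the same grasp; the last joint's range is limited). The gripper opens to 85 mm and grips with 20 to 120 N. Pads are 22 mm wide; open, the fingers measure 114 mm over their backs; the gripper's body (76 mm by 85 mm) begins 54 mm behind the grasp point. The pads swing forward as they close: fully open they stand 13 mm farther back than shut.
Start: joints at [-1.379, 0.276, 1.505, -0, 1.361, -0.121], TCP at [0.177, -0.547, 0.197] pointing down, gripper open.
Joint ranges: [-2.89, 2.89], [-0.75, 2.08], [0.22, 2.7], [-1.18, 4.32], [0.11, 2.71], [-2.7, 2.7]. Speed limits (rad/s): [2.57, 2.57, 3.14, 3.14, 3.14, 3.14].

INTERFACE

Orientations are given as a unit quaternion [w, x, y, z].
In Python, from rig import get_state, get_image, calibration, sign_off gives the robot as it stands. The module is installed in compiled form; this text tells all that it offers.
- The arm moves only by the tool drive_tool, never from a script. Its argument "targets" is one flat list of numbers, 7 for each row, row after row: the turn, a rotation vector about the tool's x, y, z in degrees, then the shift along the tool's x, y, z in mm, then the opening, from 0 (shut) to 1 (fully open). In form: [wx, wy, wz, tx, ty, tz, fingers, wx, wy, wz, tx, ty, tz, fingers, ...]. A call has 1 to 12 rows; each row shifts and turns the commanded pose from where the row before left it, along the tool's axes as they then stand; what a row does not reach is not made up. A row lasts 1/8 s, in which the tool goes at most 62.5 mm and 10.7 degrees, less where a joint would pass 70% of its speed; a pose out of reach is approached as far as the arm can. A call is refused whole if a number of a shift passes 62.5 or a number of a turn 10.7, either way. A call with a gripper value outside its range is refused whole. The fingers move at their own pace and stop on an object; "grip_force" is the grip in N (left out, the last holds). Time passes only in rows, so rows that do not move let the fingers close. It gives the time, the measured TCP pose, the force and the opening at its end, in the units of the state.
- get_state(): the state, without advancing time (a new reading comes with each control period).
- get_image(name): name is "scene" or "top" or "wrist"; returns the picture (384x512x3 uint8, red, green, blue); there is no depth.
- calibration(name): a dict with "mtx" (3x3 intrinsics, pixels), "world_to_cam" (4x4, takes a point from world to camera coordinates); the wrist camera has in their place "hand_eye" (4x4, takes a point from camera to tool coordinates, whose origin is the TCP and whose axes are the flange's). Camera axes: x right, y down, z forward; pixel columns grow to the right and rows downward; lengths in m; the calibration is good to about 2 mm. A picture is of the moment at which its call begins: read the wrist's pose just before it. calibration takes no time and is no camera call.
- sign_off(): hands the job in, once; it reports no verdict.
The state is a dict: "clock": time; "qpos": joint angles; "qd": joint speeds; "effort": joint torques, N m; "position": TCP position; "ee_rot": TCP orientation; "contact_force": force on the tool from outside, world axes, zero at the start; "moment": the same for the moment, N m; "width": finger opening in m.
Only numpy, scipy, OpenCV 4.12 (cv2) and the standard library are available. Lean on these libraries where they do the work, as an engineer would, in place of code of your own. Each camera call takes 0.05 s, during which the arm holds its last target.

## Working session

There is one attempt and no reset: what is moved stays moved. The work goes in short steps, Python scripts to look and compute and a tool call to move; the robot and the scene stay as the last step left them, time stands still between calls to the robot, and variables do not carry over. Pictures are saved under pics/ and viewed, and the job is handed in when it is done.

Besides the shell and the picture viewer there is one more tool, called after "Emit:" as name(argument=value, ...), one argument or row to a line, values as JSON. drive_tool: Moves the arm, as the interface text tells. Its arguments: {"type":"object","properties":{"targets":{"type":"array"},"grip_force":{"type":"number"}},"required":["targets"]}

```bash
mkdir -p pics; python3 - <<'E'
from rig import *
import cv2,numpy as np
s=get_state();print(s)
for n in ["scene","top"]:
    im=get_image(n);cv2.imwrite(f"pics/{n}0.png",im[:,:,::-1]);c=calibration(n);print(n,c)
print(calibration("wrist"))
E
```

```text
{'clock': 0.0, 'qpos': array([-1.37899416e+00,  2.76576006e-01,  1.50614835e+00, -2.03748751e-05,
        1.36069676e+00, -1.21019368e-01]), 'qd': array([ 0.00174642, -0.00041847,  0.0005462 ,  0.00028059,  0.00078593,
       -0.00107512]), 'effort': array([-5.56983468e-04, -4.16769683e+01, -2.45803249e+01, -1.65420365e-04,
        1.12573474e-02, -1.82253125e-06]), 'position': array([ 0.1768146 , -0.54650937,  0.19654454]), 'ee_rot': array([-9.13306206e-04,  9.87792008e-01,  1.55775843e-01, -4.23044000e-05]), 'contact_force': array([ 0.50052176, -0.56767528, -0.0269331 ]), 'moment': array([ 0.03264585,  0.02752185, -0.02838274]), 'width': 0.0857930899118786}
scene {'mtx': array([[374.60416556,   0.        , 259.81633245],
       [  0.        , 374.60416556, 186.86837407],
       [  0.        ,   0.        ,   1.        ]]), 'world_to_cam': array([[ 0.04528827,  0.9987757 ,  0.01990172, -0.11976736],
       [ 0.56265987, -0.00904142, -0.82663905, -0.20670809],
       [-0.82544705,  0.04863495, -0.56238048,  1.47831574],
       [ 0.        ,  0.        ,  0.        ,  1.        ]])}
t
[... 244 characters left out ...]
      [-0.98280422, -0.02364474, -0.18313055,  0.56178043],
       [ 0.18341073, -0.01026293, -0.9829828 ,  0.82252042],
       [ 0.        ,  0.        ,  0.        ,  1.        ]])}
{'mtx': array([[294.39547542,   0.        , 257.89653666],
       [  0.        , 294.39547542, 193.15986982],
       [  0.        ,   0.        ,   1.        ]]), 'hand_eye': array([[-4.11298801e-04, -9.54068187e-01, -2.99589260e-01,
         7.69389150e-02],
       [ 9.99999915e-01, -3.96928433e-04, -1.08822242e-04,
         3.68392129e-04],
       [-1.50916567e-05, -2.99589280e-01,  9.54068270e-01,
        -1.76657778e-01],
       [ 0.00000000e+00,  0.00000000e+00,  0.00000000e+00,
         1.00000000e+00]])}
```

View pics/scene0.png

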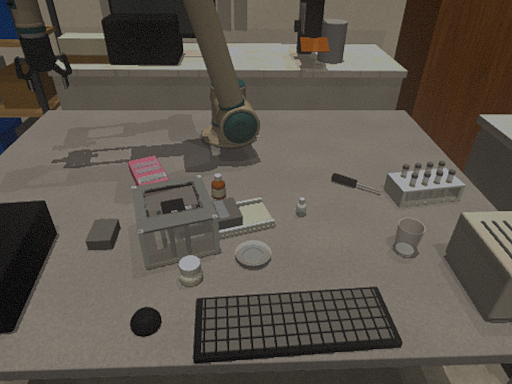

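View pics/top0.png

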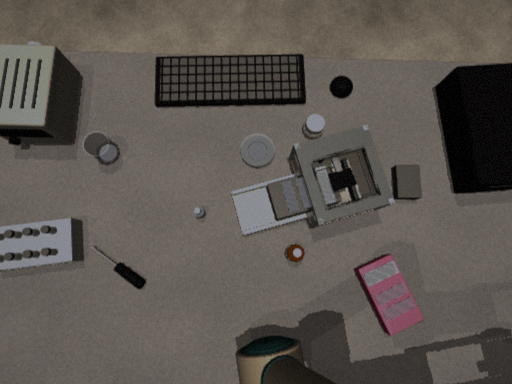

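The scene view shows the press with its guard at about (175,220) and the tray half out at about (228,213). The vial is at (301,207). In the top view the guard is around (345,175) with the lever at (343,178), the tray at (290,197) and the channel running left to about (237,210). Next I'll zoom in.

```bash
python3 - <<'E'
import cv2
a=cv2.imread("pics/top0.png");c=a[95:275,180:430];cv2.imwrite("pics/topz.png",cv2.convertScaleAbs(cv2.resize(c,None,fx=3.2,fy=3.2,interpolation=cv2.INTER_CUBIC),alpha=1.4))
a=cv2.imread("pics/scene0.png");c=a[150:280,120:320];cv2.imwrite("pics/scz.png",cv2.convertScaleAbs(cv2.resize(c,None,fx=4,fy=4,interpolation=cv2.INTER_CUBIC),alpha=1.4))
E
```

```text
(no output)
```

View pics/topz.png

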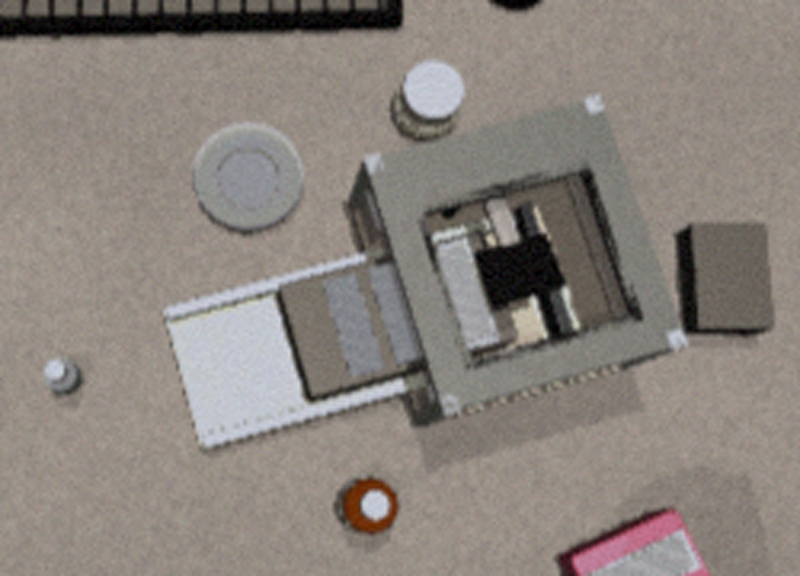

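View pics/scz.png

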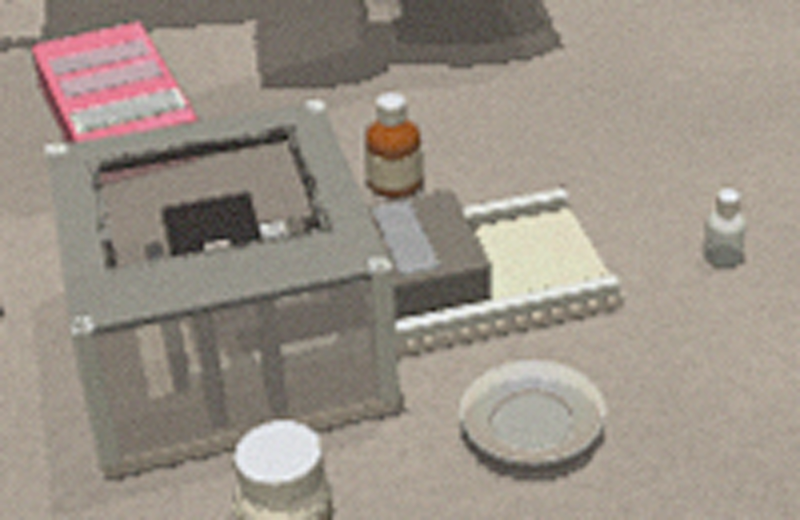

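```bash
cat > h.py <<'E'
import numpy as np,cv2
from rig import *
from scipy.optimize import least_squares
from scipy.spatial.transform import Rotation as Ro
def proj(c,P):
    P=np.atleast_2d(P);q=(c['world_to_cam'][:3,:3]@P.T).T+c['world_to_cam'][:3,3]
    u=(c['mtx']@q.T).T;return u[:,:2]/u[:,2:]
def wristcal(s):
    c=calibration('wrist');w,x,y,z=s['ee_rot'];T=np.eye(4);T[:3,:3]=Ro.from_quat([x,y,z,w]).as_matrix();T[:3,3]=s['position']
    return {'mtx':c['mtx'],'world_to_cam':np.linalg.inv(T@c['hand_eye'])}
def bp(c,uv,z):
    M=c['world_to_cam'];d=np.linalg.inv(c['mtx'])@np.array([*uv,1.]);d=M[:3,:3].T@d;o=-M[:3,:3].T@M[:3,3]
    return o+d*(z-o[2])/d[2]
def p2w(p,P):
    P=np.atleast_2d(P);c,s=np.cos(p[2]),np.sin(p[2])
    return np.c_[p[0]+c*P[:,0]-s*P[:,1],p[1]+s*P[:,0]+c*P[:,1],P[:,2]]
E
python3 - <<'E'
from h import *
T=calibration('top');S=calibration('scene')
z=.115
G=np.array([[86,90],[86,-90],[-106,-90],[-106,90]])*1. # placeholder
out=np.array([[106-20,90],[106-20,-90],[-86-20,-90],[-86-20,90]])/1e3
win=np.array([[35,60],[35,-60],[-75,-60],[-75,60]])/1e3
ob=[]
f=lambda a,k,o:(np.array(a)/k)+np.array(o)
t=f([[365,158],[600,97],[686,345],[443,413]],3.2,[180,95]); tw=f([[422,210],[590,170],[640,318],[468,365]],3.2,[180,95])
s=f([[396,265],[80,330],[45,150],[322,102]],4,[120,150])
P=lambda a:np.c_[a,np.full(len(a),z)]
data=[(T,t,P(out),'top out'),(T,tw,P(win),'top win'),(S,s,P(out),'scene')]
def r(p,ds): return np.concatenate([(proj(c,p2w(p,Q))-m).ravel() for c,m,Q,_ in ds])
for ds in (data,data[:1],data[1:2],data[2:]):
    q=least_squares(r,[.4,-.2,.25],args=(ds,));print(q.x.round(4),np.degrees(q.x[2]).round(2),q.fun.reshape(-1,2).round(1).tolist())
p=least_squares(r,[.4,-.2,.25],args=(data,)).x;np.save('p.npy',p)
def inv(w): 
    d=w[:2]-p[:2];c,s_=np.cos(p[2]),np.sin(p[2]);return np.array([c*d[0]+s_*d[1],-s_*d[0]+c*d[1]])*1e3
for n,uv,zz in [('tray outer +x top',(278,288),.052),('tray outer -x',(310,400),.052),('rail end +x',(166,312),.024),('rail end -x',(203,447),.024),('vial cap',(55,368),.055),('paddle TL',(476,248),.096),('paddle BR',(565,290),.096),('amber top',(375,505),.075)]:
    w=bp(T,f(uv,3.2,[180,95]),zz);print(n,w.round(3),inv(w).round(1))
print(inv(bp(S,f((490,262),4,[120,150]),.052)),inv(bp(S,f((455,195),4,[120,150]),.052)),inv(bp(S,f((615,283),4,[120,150]),.024)))
E
```

```text
[ 0.6014 -0.1203  0.2972] 17.03 [[-0.6, -0.0], [-0.2, -0.8], [0.8, 0.2], [0.2, 0.7], [0.6, 1.0], [-2.2, -0.0], [-2.0, -1.0], [1.0, -1.3], [-0.8, -0.1], [-2.0, -0.2], [0.5, -2.0], [0.1, -1.4]]
[ 0.6016 -0.1203  0.2903] 16.63 [[-0.4, -0.4], [0.1, -0.7], [0.5, 0.5], [-0.2, 0.5]]
[ 0.6007 -0.1221  0.2783] 15.95 [[1.6, 0.8], [-1.0, 0.7], [-1.7, 0.0], [1.1, -1.3]]
[ 0.6043 -0.1183  0.3179] 18.21 [[0.5, 0.1], [-0.5, 1.1], [0.2, -0.8], [-0.2, -1.0]]
tray outer +x top [0.573 0.048 0.052] [ 22.4 169.4]
tray outer -x [0.489 0.023 0.052] [-65.8 170. ]
rail end +x [0.558 0.134 0.024] [ 32.7 256. ]
rail end -x [0.454 0.102 0.024] [-75.9 256.1]
vial cap [0.508 0.213 0.055] [  8.3 346.2]
paddle TL [ 0.597 -0.093  0.096] [ 4.1 26.8]
paddle BR [ 0.568 -0.157  0.096] [-42.9 -25.7]
amber top [ 0.412 -0.023  0.075] [-152.2  148.6]
[ 25.79866961 167.71423426] [-52.32636626 166.92916458] [ 39.87143394 250.8036921 ]
```

Emit:
drive_tool(
  targets=[0, 0, 0, 20, -18, -5, 0, 0, 0, 0, 40, -37, 0, 0, 0, 0, 0, 40, -37, 0, 0, 0, 0, 0, 40, -37, 0, 0, 0, 0, 0, 40, -37, 0, 0, 0, 0, 0, 40, -37, 0, 0, 0, 0, 0, 40, -37, 0, 0, 0, 0, 0, 40, -37, 0, 0, 0, 0, 0, 40, -37, 0, 0, 0, 0, 0, 40, -37, 0, 0, 0, 0, 0, 40, -37, 0, 0, 0, 0, 0, 40, -37, 0, 0],
)

```text
clock: 1.6
position: [0.4834, 0.0016, 0.2027]
ee_rot: [-0.0, 0.988, 0.156, 0.0]
contact_force: [0.7, -0.1, -0.4]
width: -0.0004
```

Emit:
drive_tool(
  targets=[0, 0, -10, 20, -18, 0, 0, 0, 0, -10, 20, -20, 0, 0, 0, 0, -10, 0, 0, 0, 0, 0, 0, -10, 0, 0, 0, 0, 0, 0, -10, 0, 0, 0, 0, 0, 0, -10, 0, 0, 0, 0, 0, 0, -10, 0, 0, 0, 0, 0, 0, -10, 0, 0, 0, 0, 0, 0, -9, 0, 0, 0, 0, 0, 0, 0, 0, 0, 0, 0],
)

```text
clock: 2.85
position: [0.5045, 0.05, 0.2025]
ee_rot: [-0.0, 0.596, 0.803, -0.0]
contact_force: [-0.3, -0.6, -0.0]
width: 0.0001
```

```bash
python3 - <<'E'
from h import *
s=get_state();print(s)
im=get_image("wrist");np.save("w1.npy",np.r_[s['position'],s['ee_rot']])
cv2.imwrite("pics/w1.png",cv2.convertScaleAbs(cv2.resize(im[:,:,::-1],None,fx=1.5,fy=1.5,interpolation=cv2.INTER_CUBIC),alpha=1.3))
c=wristcal(s);p=np.load('p.npy');p[2]=.293
print((proj(c,p2w(p,np.array([[25,170,52],[-65,170,52],[35,60,115],[-75,60,115],[-75,-60,115],[35,-60,115],[-20,0,96],[33,256,24],[-76,256,24]])/1e3))*1.5).round())
E
```

```text
{'clock': 2.85, 'qpos': array([-3.88470543e-02,  1.70507581e-01,  1.63448385e+00,  3.17206385e-04,
        1.33713762e+00, -3.33068403e-01]), 'qd': array([-0.00373844,  0.00114809, -0.0049473 , -0.00103951, -0.0031535 ,
        0.03809585]), 'effort': array([-4.33884573e-02, -3.49331081e+01, -2.43970549e+01, -2.53367361e-03,
       -2.28440891e-03, -3.15088565e-01]), 'position': array([0.50454476, 0.04996549, 0.20249696]), 'ee_rot': array([-3.08481188e-04,  5.95850465e-01,  8.03095341e-01, -2.39273716e-05]), 'contact_force': array([-0.30509064, -0.60559671, -0.02913046]), 'moment': array([-0.01291854,  0.03180312, -0.04024733]), 'width': 0.00012456290723485144}
[[475. 283.]
 [359. 283.]
 [497. 457.]
 [342. 457.]
 [347. 584.]
 [485. 584.]
 [416. 505.]
 [485. 167.]
 [345. 166.]]
```

View pics/w1.png

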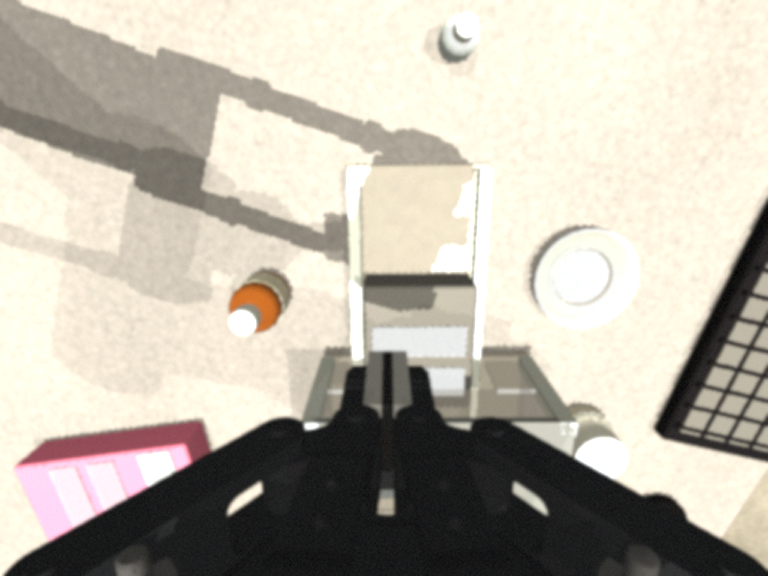

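The wrist view agrees with the fitted pose. The tray's outer edge shows at rows 275–285, columns 364–474, where I predicted 359–475 at row 283. The rail ends are level at row 166 and the vial is well clear at (460,35). I'll line up outside the tray and go down.

Emit:
drive_tool(
  targets=[0, 0, 0, 7, 12, 0, 0, 0, 0, 0, 8, 13, 20, 0, 0, 0, 0, 0, 0, 35, 0, 0, 0, 0, 0, 0, 35, 0, 0, 0, 0, 0, 0, 35, 0, 0, 0, 0, 0, 0, 30, 0, 0, 0, 0, 0, 0, 20, 0, 0, 0, 0, 0, 0, 0, 0],
)

```text
clock: 3.9
position: [0.5242, 0.0714, 0.0258]
ee_rot: [-0.002, 0.596, 0.803, -0.001]
contact_force: [0.1, -0.6, -0.1]
width: 0.0001
```

```bash
python3 - <<'E'
from h import *
s=get_state()
im=get_image("wrist")
cv2.imwrite("pics/w2.png",cv2.convertScaleAbs(cv2.resize(im[:,:,::-1],None,fx=1.5,fy=1.5,interpolation=cv2.INTER_CUBIC),alpha=1.2))
im=get_image("scene")[140:280,120:320,::-1]
cv2.imwrite("pics/s2.png",cv2.convertScaleAbs(cv2.resize(im,None,fx=4,fy=4,interpolation=cv2.INTER_CUBIC),alpha=1.3))
p=np.load('p.npy');p[2]=.293
d=s['position'][:2]-p[:2];c,q=np.cos(p[2]),np.sin(p[2]);print(c*d[0]+q*d[1],-q*d[0]+c*d[1],s['position'],s['contact_force'])
E
```

```text
-0.0185485920789046 0.20582394773343293 [0.52423985 0.07136309 0.02583819] [ 0.12096607 -0.61824242 -0.06640521]
```

View pics/w2.png

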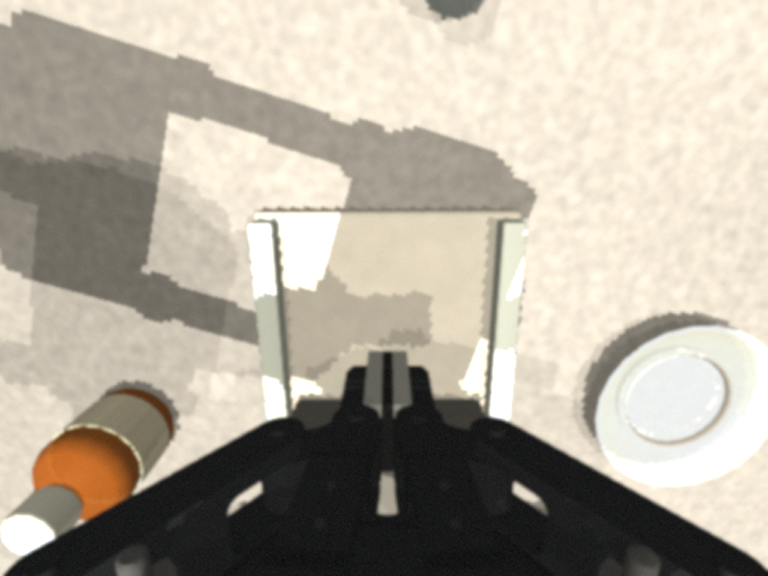

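View pics/s2.png

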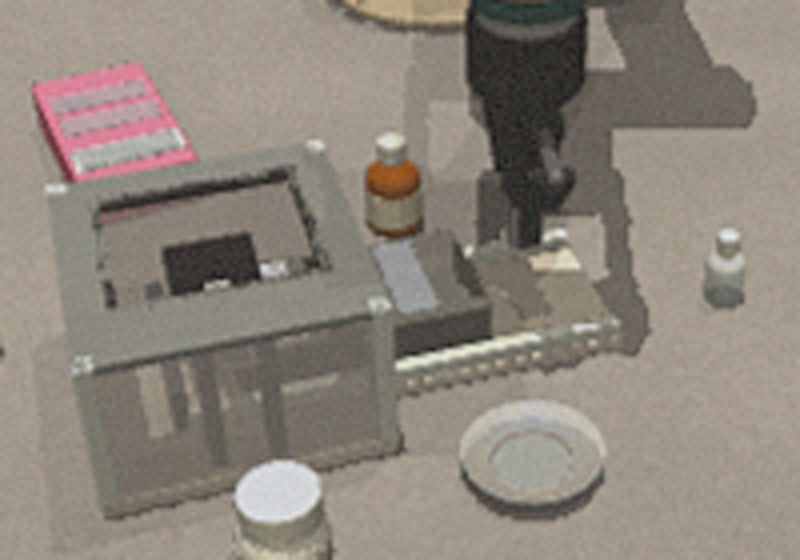

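The fingers are centred in the channel (column 387, channel inner edges 285–488), with clear space to the tray's end face at about row 400. I'll push slowly and watch the force.

Emit:
drive_tool(
  targets=[0, 0, 0, -5, 0, 0, 0, 0, 0, 0, -6, 0, 0, 0, 0, 0, 0, -5, 0, 0, 0, 0, 0, 0, -4, 0, 0, 0, 0, 0, 0, -4, 0, 0, 0, 0, 0, 0, -4, 0, 0, 0, 0, 0, 0, -4, 0, 0, 0, 0, 0, 0, -4, 0, 0, 0],
)

```text
clock: 5.0
position: [0.5357, 0.0361, 0.0273]
ee_rot: [-0.0, 0.595, 0.803, -0.0]
contact_force: [0.2, -0.1, 0.2]
width: 0.0001
```

Emit:
drive_tool(
  targets=[0, 0, 0, -4, 0, 0, 0, 0, 0, 0, -4, 0, 0, 0, 0, 0, 0, -4, 0, 0, 0, 0, 0, 0, -3, 0, 0, 0],
)

```text
clock: 5.5
position: [0.5401, 0.0216, 0.0274]
ee_rot: [0.0, 0.595, 0.803, -0.0]
contact_force: [-0.0, 0.7, 0.1]
width: 0.0
```

```bash
python3 - <<'E'
from h import *
s=get_state()
im=get_image("scene")[140:280,120:320,::-1]
cv2.imwrite("pics/s3.png",cv2.convertScaleAbs(cv2.resize(im,None,fx=4,fy=4,interpolation=cv2.INTER_CUBIC),alpha=1.3))
p=np.load('p.npy');p[2]=.293
d=s['position'][:2]-p[:2];c,q=np.cos(p[2]),np.sin(p[2]);print(c*d[0]+q*d[1],-q*d[0]+c*d[1],s['position'],s['contact_force'])
E
```

```text
-0.017709776709911564 0.15364009204463383 [0.54011496 0.0216455  0.02736188] [-0.00675891  0.65485955  0.06683119]
```

View pics/s3.png

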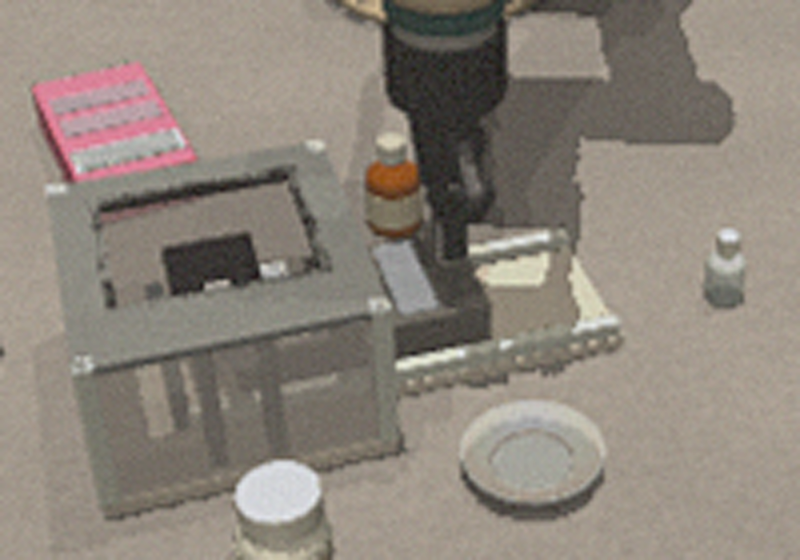

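```bash
python3 - <<'E'
from h import *
s=get_state()
c=calibration('scene');print((proj(c,s['position'])-[120,140])*4, proj(calibration('top'),s['position']))
p=np.load('p.npy');p[2]=.293
for y in (130,135,150,170): print(y,((proj(c,p2w(p,np.array([[25,y,52],[-65,y,52],[25,y,12],[-20,y,52]])/1e3))-[120,140])*4).round().tolist())
im=get_image("wrist")
cv2.imwrite("pics/w4.png",cv2.convertScaleAbs(cv2.resize(im[:,:,::-1],None,fx=1.5,fy=1.5,interpolation=cv2.INTER_CUBIC),alpha=1.2))
im=get_image("scene")[150:240,200:290,::-1]
cv2.imwrite("pics/s4.png",cv2.convertScaleAbs(cv2.resize(im,None,fx=6,fy=6,interpolation=cv2.INTER_CUBIC),alpha=1.8))
E
```

```text
[[451.21561069 297.05280421]] [[277.06642858 200.25132505]]
130 [[434.0, 313.0], [399.0, 235.0], [435.0, 361.0], [416.0, 273.0]]
135 [[441.0, 312.0], [406.0, 234.0], [443.0, 359.0], [423.0, 271.0]]
150 [[464.0, 307.0], [427.0, 230.0], [465.0, 354.0], [445.0, 267.0]]
170 [[493.0, 301.0], [455.0, 225.0], [493.0, 348.0], [473.0, 262.0]]
```

View pics/w4.png

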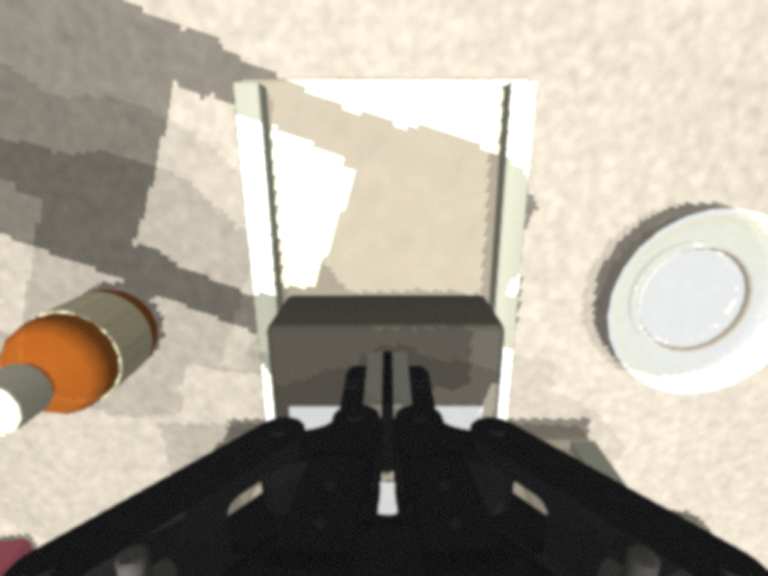

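View pics/s4.png

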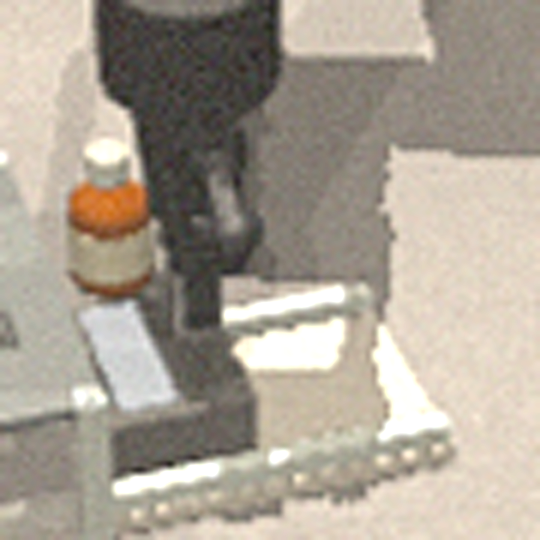

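The tray hasn't moved. The fingertips are visibly above its top face and sit about 30 mm higher than the reported TCP. I'll back out the way I came in and measure where the fingertips really are.

Emit:
drive_tool(
  targets=[0, 0, 0, 8, 0, 0, 0, 0, 0, 0, 12, 0, 0, 0, 0, 0, 0, 12, 0, 0, 0, 0, 0, 0, 12, 0, 0, 0, 0, 0, 0, 8, 0, 0, 0, 0, 0, 0, 4, 0, 0, 0, 0, 0, 0, 0, 0, 0, 0],
)

```text
clock: 6.52
position: [0.5237, 0.0757, 0.0274]
ee_rot: [0.0, 0.595, 0.804, -0.0]
contact_force: [0.2, -0.2, 0.5]
width: 0.0001
```

```bash
python3 - <<'E'
from h import *
s=get_state();P=s['position'];print(P,s['width'],s['contact_force'])
S=calibration('scene');T=calibration('top')
for d in (0,.01,.02,.03,.04): print(d,((proj(S,P+[0,0,d])-[210,150])*6).round(),((proj(T,P+[0,0,d])-[230,150])*6).round(),(proj(wristcal(s),P+[0,0,d])*1.5).round())
im=get_image("scene")[150:240,210:300,::-1]
cv2.imwrite("pics/s5.png",cv2.convertScaleAbs(cv2.resize(im,None,fx=6,fy=6,interpolation=cv2.INTER_CUBIC),alpha=2.2))
im=get_image("top")[150:250,230:330,::-1]
cv2.imwrite("pics/t5.png",cv2.convertScaleAbs(cv2.resize(im,None,fx=6,fy=6,interpolation=cv2.INTER_CUBIC),alpha=2.2))
im=get_image("wrist")[180:340,180:340,::-1]
cv2.imwrite("pics/w5.png",cv2.convertScaleAbs(cv2.resize(im,None,fx=3,fy=3,interpolation=cv2.INTER_CUBIC),alpha=2.5))
E
```

```text
[0.52371702 0.07569181 0.02740734] 8.049051348628165e-05 [ 0.1943659  -0.20805942  0.54320147]
0 [[256. 362.]] [[150. 338.]] [[386. 335.]]
0.01 [[256. 344.]] [[150. 335.]] [[386. 345.]]
0.02 [[256. 327.]] [[150. 331.]] [[386. 356.]]
0.03 [[256. 309.]] [[150. 328.]] [[386. 368.]]
0.04 [[256. 291.]] [[151. 324.]] [[386. 381.]]
```

View pics/s5.png

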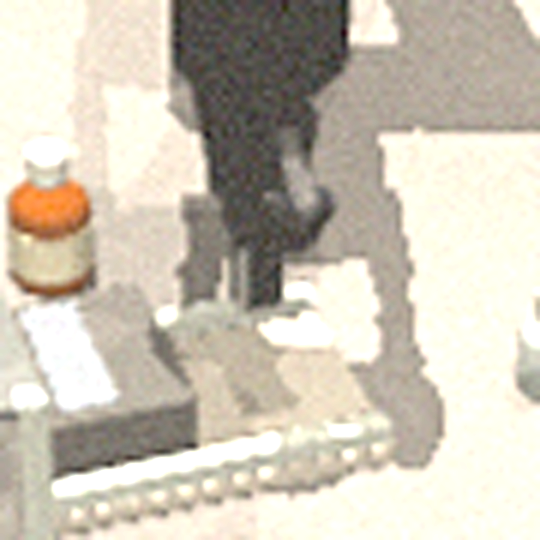

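View pics/t5.png

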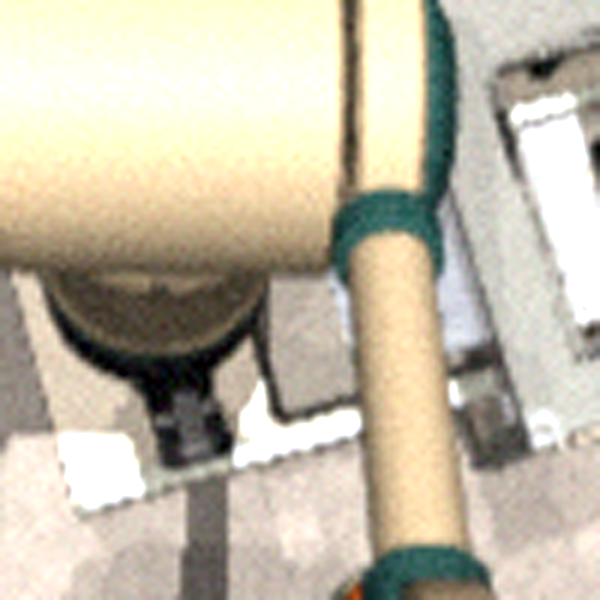

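View pics/w5.png

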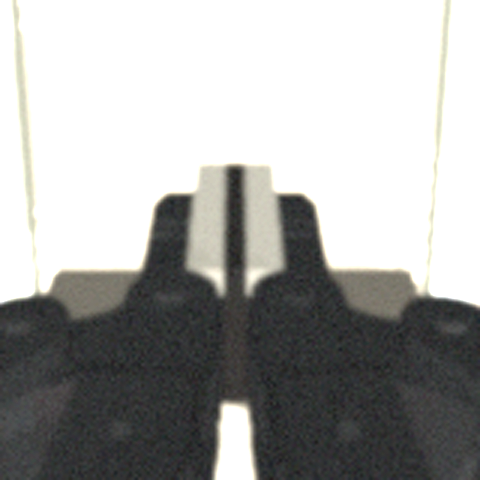

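In the scene crop the tip shows at about row 305, where the TCP projects to row 362. In the wrist view the pads end at about row 352 (1.5x scale), where I expected about 335. Allowing for the finger's half-width, both views put the real tips about 35 mm short of the TCP. I'll go down in stages and check the force and the picture at each.

Emit:
drive_tool(
  targets=[0, 0, 0, 0, 0, 10, 0, 0, 0, 0, 0, 0, 10, 0, 0, 0, 0, 0, 0, 0, 0],
)

```text
clock: 7.05
position: [0.5226, 0.0753, 0.006]
ee_rot: [-0.001, 0.595, 0.803, -0.001]
contact_force: [-1.0, 0.5, 0.2]
width: 0.0002
```

```bash
cat > look.py <<'E'
import sys
from h import *
t=sys.argv[1]
s=get_state();P=s['position'];print(P,s['contact_force'])
p=np.load('p.npy');p[2]=.293
d_=P[:2]-p[:2];c,q=np.cos(p[2]),np.sin(p[2]);print('press',c*d_[0]+q*d_[1],-q*d_[0]+c*d_[1])
S=calibration('scene')
for d in (0,.02,.03,.04): print(d,((proj(S,P+[0,0,d])-[150,140])*5).round())
im=get_image("scene")[140:255,150:310,::-1]
cv2.imwrite(f"pics/s{t}.png",cv2.convertScaleAbs(cv2.resize(im,None,fx=5,fy=5,interpolation=cv2.INTER_CUBIC),alpha=2.0))
im=get_image("wrist")[:,:,::-1]
cv2.imwrite(f"pics/w{t}.png",cv2.convertScaleAbs(cv2.resize(im,None,fx=1.5,fy=1.5,interpolation=cv2.INTER_CUBIC),alpha=1.3))
E
python3 look.py 6
```

```text
[0.52257248 0.07533022 0.006021  ] [-1.02652449  0.48559053  0.21580115]
press -0.018999092916978974 0.21010358510467905
0 [[512. 380.]]
0.02 [[512. 352.]]
0.03 [[512. 338.]]
0.04 [[513. 323.]]
```

View pics/s6.png

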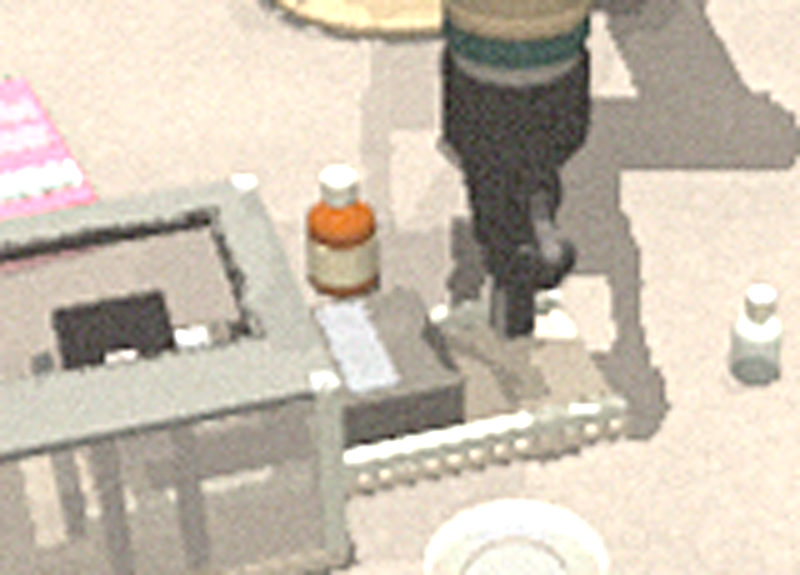

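View pics/w6.png

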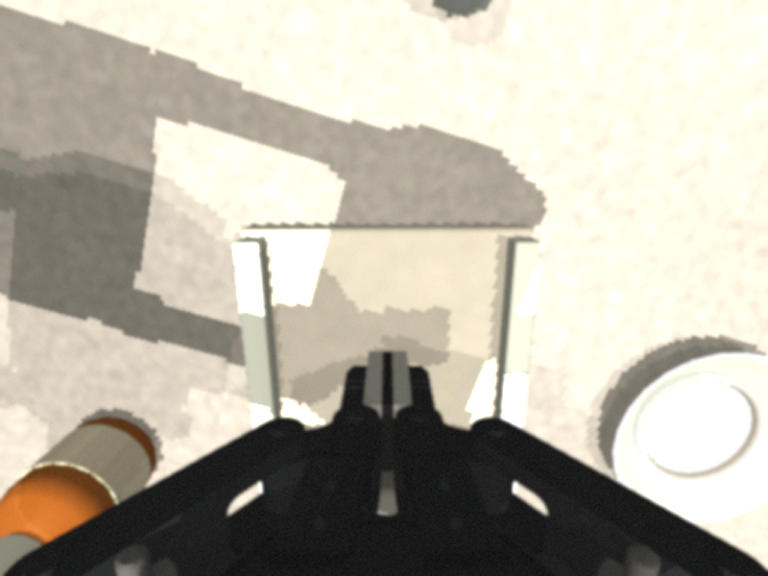

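The reported z of 6 mm is below the channel floor, yet there is no force, so the tips really are about 35 mm short. They are at about 40 mm now. I'll go down another 13 mm and then push.

Emit:
drive_tool(
  targets=[0, 0, 0, 0, 0, 7, 0, 0, 0, 0, 0, 0, 6, 0, 0, 0, 0, 0, 0, 0, 0],
)

```text
clock: 7.52
position: [0.5231, 0.0755, -0.0062]
ee_rot: [-0.0, 0.595, 0.803, -0.0]
contact_force: [0.6, -0.5, 0.3]
width: 0.0005
```

Emit:
drive_tool(
  targets=[0, 0, 0, -5, 0, 0, 0, 0, 0, 0, -5, 0, 0, 0, 0, 0, 0, -5, 0, 0, 0, 0, 0, 0, -4, 0, 0, 0, 0, 0, 0, -4, 0, 0, 0, 0, 0, 0, -4, 0, 0, 0, 0, 0, 0, -4, 0, 0, 0, 0, 0, 0, -3, 0, 0, 0],
)

```text
clock: 8.52
position: [0.5334, 0.0433, -0.0056]
ee_rot: [-0.0, 0.596, 0.803, 0.0]
contact_force: [-0.0, 2.4, 0.5]
width: -0.0001
```

```bash
python3 look.py 7
```

```text
[ 0.5334084   0.0432601  -0.00564627] [-0.03422933  2.36436853  0.48732602]
press -0.01788766307590279 0.17627054776868406
0 [[455. 410.]]
0.02 [[454. 382.]]
0.03 [[454. 367.]]
0.04 [[454. 353.]]
```

View pics/s7.png

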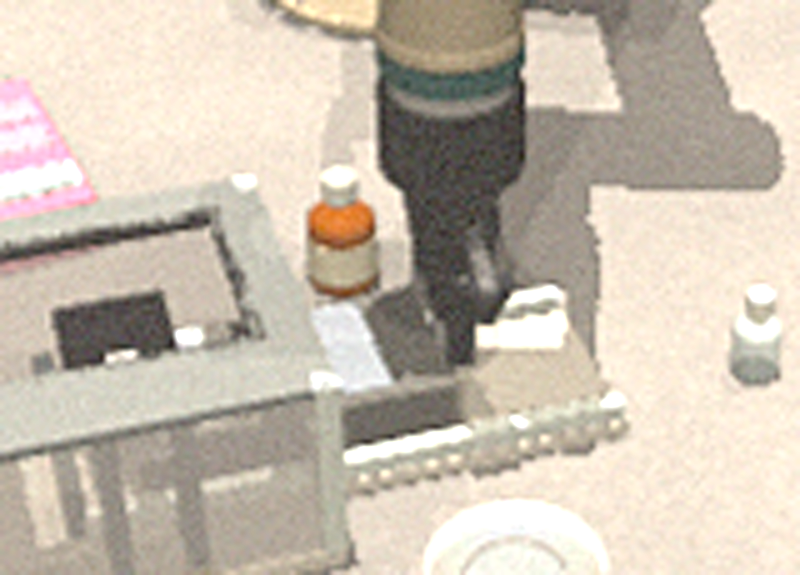

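View pics/w7.png

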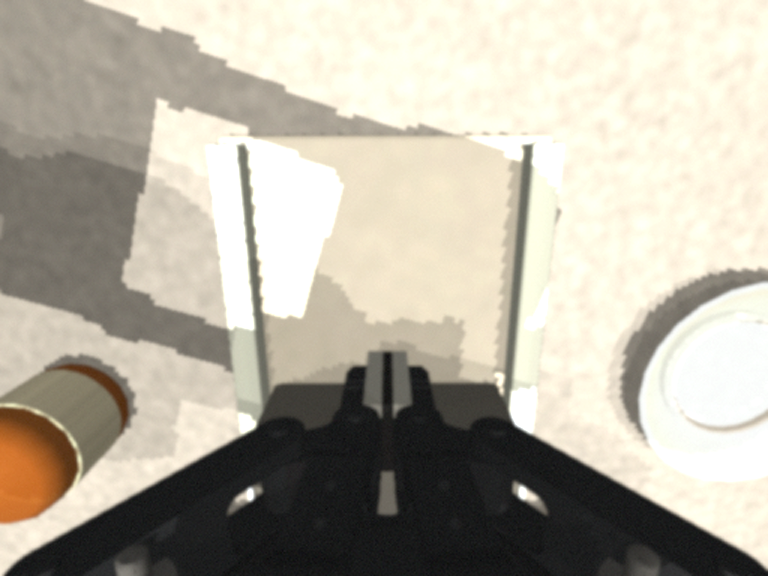

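Contact is made at about 2.4 N and the tray is starting to move. There are about 30 mm to go.

Emit:
drive_tool(
  targets=[0, 0, 0, -3, 0, 0, 0, 0, 0, 0, -3, 0, 0, 0, 0, 0, 0, -3, 0, 0, 0, 0, 0, 0, -3, 0, 0, 0, 0, 0, 0, -3, 0, 0, 0, 0, 0, 0, -3, 0, 0, 0, 0, 0, 0, -2, 0, 0, 0, 0, 0, 0, -2, 0, 0, 0, 0, 0, 0, -2, 0, 0, 0],
)

```text
clock: 9.75
position: [0.5406, 0.0199, -0.0056]
ee_rot: [0.0, 0.595, 0.803, -0.0]
contact_force: [-0.5, 1.7, 0.4]
width: 0.0001
```

```bash
python3 look.py 8
```

```text
[ 0.54062382  0.01992986 -0.00564103] [-0.51617216  1.74165525  0.38227669]
press -0.017718116741569014 0.15185059730689135
0 [[413. 419.]]
0.02 [[412. 390.]]
0.03 [[411. 376.]]
0.04 [[411. 362.]]
```

View pics/s8.png

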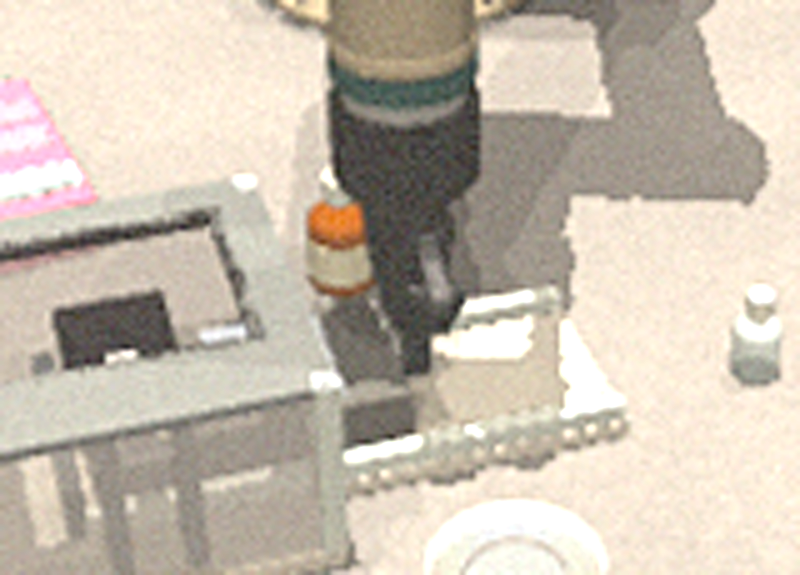

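Emit:
drive_tool(
  targets=[0, 0, 0, -2, 0, 0, 0, 0, 0, 0, -2, 0, 0, 0],
)

```text
clock: 10.1
position: [0.5418, 0.0161, -0.0056]
ee_rot: [-0.0, 0.595, 0.803, -0.0]
contact_force: [-0.8, 2.0, 1.2]
width: -0.0002
```

Emit:
drive_tool(
  targets=[0, 0, 0, -2, 0, 0, 0, 0, 0, 0, -1, 0, 0, 0],
)

```text
clock: 10.35
position: [0.5426, 0.0134, -0.0056]
ee_rot: [-0.0, 0.596, 0.803, 0.0]
contact_force: [0.7, 4.9, 0.8]
width: -0.0002
```

Emit:
drive_tool(
  targets=[0, 0, 0, -1, 0, 0, 0, 0, 0, 0, -1, 0, 0, 0],
)

```text
clock: 10.6
position: [0.5422, 0.0133, -0.0056]
ee_rot: [-0.002, 0.596, 0.803, 0.001]
contact_force: [-2.4, 9.7, 3.5]
width: 0.0
```

Emit:
drive_tool(
  targets=[0, 0, 0, -1, 0, 0, 0, 0, 0, 0, -1, 0, 0, 0, 0, 0, 0, 0, 0, 0, 0],
)

```text
clock: 10.98
position: [0.542, 0.0133, -0.0056]
ee_rot: [-0.003, 0.596, 0.803, 0.002]
contact_force: [-3.0, 13.0, 4.2]
width: -0.0002
```

Emit:
drive_tool(
  targets=[0, 0, 0, 4, 0, 0, 0, 0, 0, 0, 8, 0, 0, 0, 0, 0, 0, 12, 0, 0, 0, 0, 0, 0, 12, 0, 0, 0, 0, 0, 0, 5, 0, -15, 0, 0, 0, 0, 0, 0, -35, 0, 0, 0, 0, 0, 0, -45, 0, 0, 0, 0, 0, 0, -45, 0, 0, 0, 0, 0, 0, -30, 0, 0, 0, 0, 0, 0, 0, 0],
)

```text
clock: 12.22
position: [0.534, 0.0488, 0.1681]
ee_rot: [0.003, 0.595, 0.804, 0.002]
contact_force: [-0.4, -0.9, -0.2]
width: 0.0001
```

```bash
python3 look.py 9; python3 - <<'E'
from h import *
im=get_image("top")[90:270,180:430,::-1]
cv2.imwrite("pics/t9.png",cv2.convertScaleAbs(cv2.resize(im,None,fx=3.2,fy=3.2,interpolation=cv2.INTER_CUBIC),alpha=1.4))
c=wristcal(get_state());p=np.load('p.npy');p[2]=.293
for y in (135,140):print((proj(c,p2w(p,np.array([[25,y,52],[-65,y,52],[35,256,24],[-76,256,24]])/1e3))*1.5).round().tolist())
E
```

```text
[0.53403904 0.0487528  0.16811716] [-0.44203966 -0.93345153 -0.16490519]
press -0.015697461296176524 0.1813470077969535
0 [[463. 144.]]
0.02 [[463. 110.]]
0.03 [[462.  92.]]
0.04 [[462.  75.]]
[[448.0, 334.0], [321.0, 334.0], [465.0, 155.0], [303.0, 155.0]]
[[448.0, 328.0], [321.0, 328.0], [465.0, 155.0], [303.0, 155.0]]
```

View pics/w9.png

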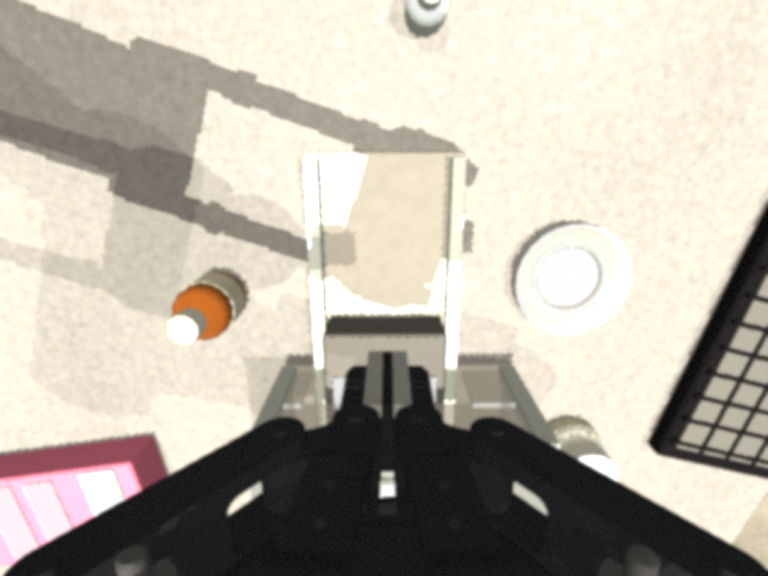

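View pics/t9.png

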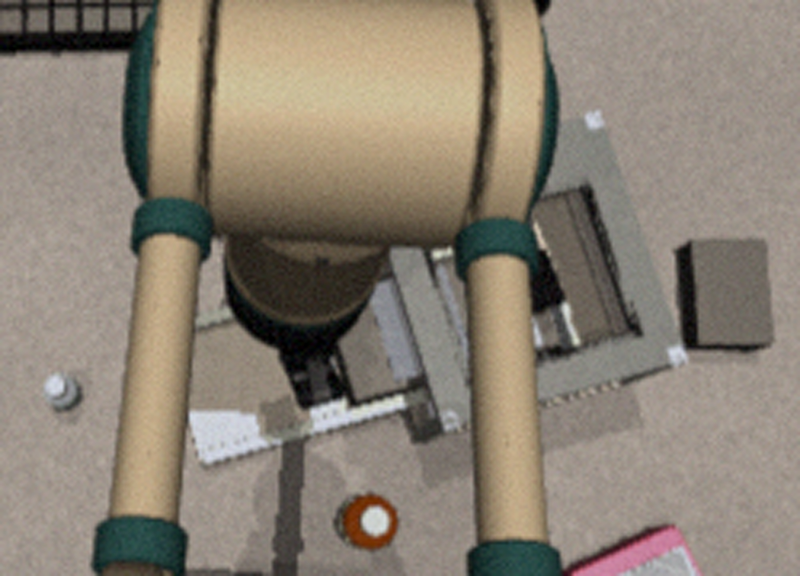

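View pics/s9.png

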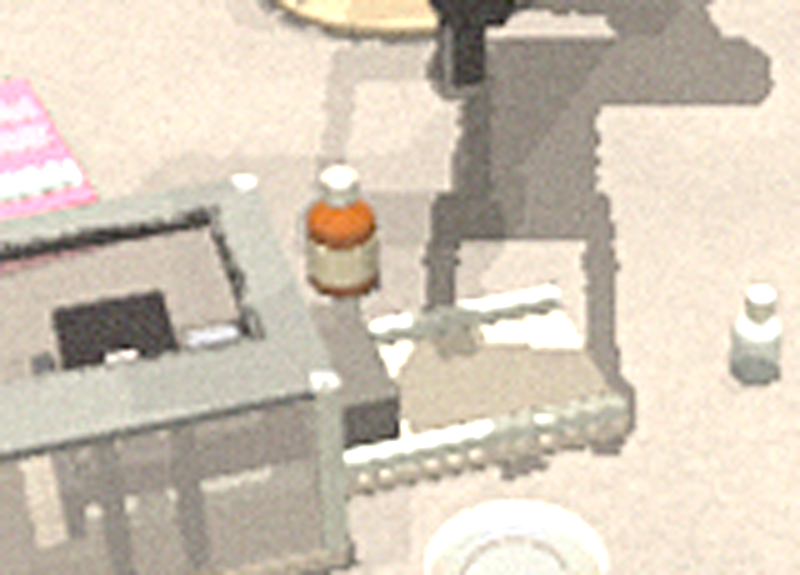

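The wrist view shows the tray's top edge at row 334, which is exactly where I predicted it for home. The stop held at 13 N with no further movement. The bottle, vial, dish and the other things are where they were. Now I'll move above the window.

Emit:
drive_tool(
  targets=[0, 0, 0, -10, 0, -5, 0, 0, 0, 0, -25, -2, 0, 0, 0, 0, 0, -30, -2, 0, 0, 0, 0, 0, -35, 0, 0, 0, 0, 0, 0, -35, 0, 0, 0, 0, 0, 0, -30, 0, 0, 0, 0, 0, 0, -16, 0, 0, 0, 0, 0, 0, 0, 0, 0, 0],
)

```text
clock: 13.38
position: [0.5806, -0.1264, 0.1686]
ee_rot: [-0.001, 0.596, 0.803, -0.0]
contact_force: [-0.7, 0.7, -0.9]
width: 0.0001
```

```bash
python3 look.py 10;python3 - <<'E'
from h import *
im=get_image("scene")[110:260,110:270,::-1]
cv2.imwrite("pics/x10.png",cv2.convertScaleAbs(cv2.resize(im,None,fx=4,fy=4,interpolation=cv2.INTER_CUBIC),alpha=1.7))
im=get_image("top")[110:240,260:420,::-1]
cv2.imwrite("pics/t10.png",cv2.convertScaleAbs(cv2.resize(im,None,fx=4,fy=4,interpolation=cv2.INTER_CUBIC),alpha=1.7))
s=get_state();print(s['ee_rot'])
c=wristcal(s);p=np.load('p.npy');p[2]=.293
print((proj(c,p2w(p,np.array([[35,60,115],[-75,60,115],[-75,-60,115],[35,-60,115],[2,28,96],[-42,28,96],[86,90,115],[-106,90,115]])/1e3))*1.5).round().tolist())
E
```

```text
[ 0.58060421 -0.12640689  0.16864796] [-0.74048561  0.73145539 -0.94943724]
press -0.021707438663265192 0.00020310925475373626
0 [[ 98. 196.]]
0.02 [[ 93. 161.]]
0.03 [[ 90. 143.]]
0.04 [[ 88. 124.]]
[-3.86104387e-04  5.94983988e-01  8.03737457e-01  7.79191640e-05]
[[497.0, 189.0], [282.0, 188.0], [296.0, 396.0], [481.0, 396.0], [427.0, 243.0], [351.0, 243.0], [605.0, 127.0], [215.0, 126.0]]
```

View pics/w10.png

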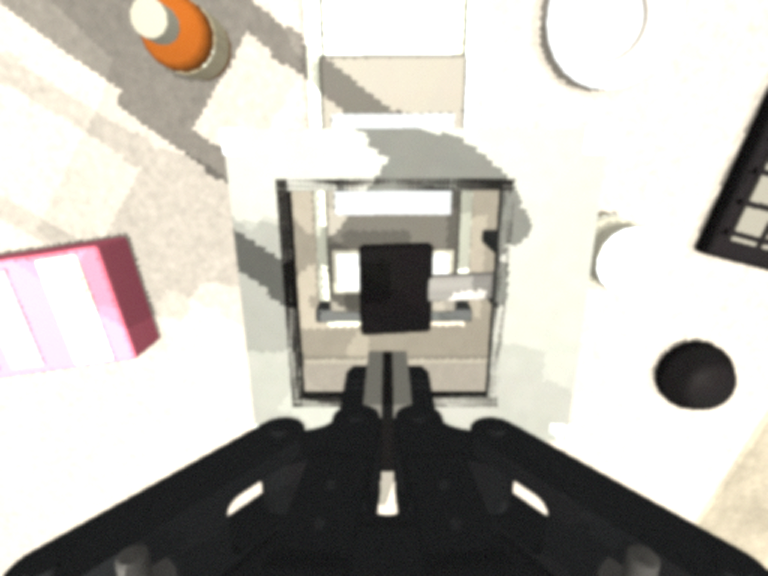

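View pics/x10.png

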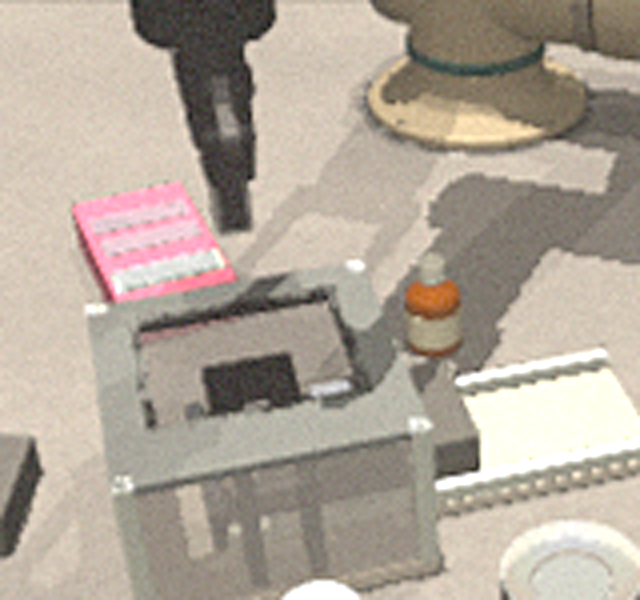

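View pics/t10.png

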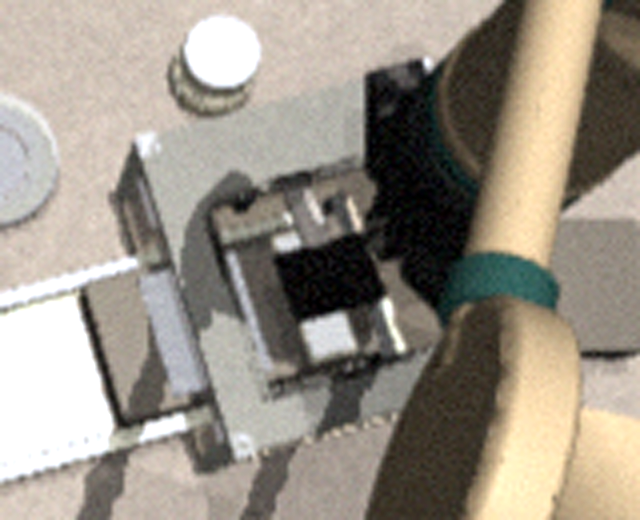

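In the wrist view the window spans columns 278–513 (centre 395) and the paddle 360–431 (centre 395), rows 243–332. The fingers are at column 387, so I need to move about 4–5 mm along tool +y. The y direction is already centred. I'll correct and go down to just above the paddle.

Emit:
drive_tool(
  targets=[0, 0, 0, 0, 4, 0, 0, 0, 0, 0, 0, 0, 15, 0, 0, 0, 0, 0, 0, 25, 0, 0, 0, 0, 0, 0, 25, 0, 0, 0, 0, 0, 0, 20, 0, 0, 0, 0, 0, 0, 10, 0, 0, 0, 0, 0, 0, 0, 0],
)

```text
clock: 14.45
position: [0.5839, -0.1241, 0.0734]
ee_rot: [-0.001, 0.595, 0.804, -0.0]
contact_force: [-1.0, -0.5, 1.1]
width: -0.0
```

```bash
python3 look.py 11;python3 - <<'E'
from h import *
im=get_image("scene")[110:260,110:270,::-1]
cv2.imwrite("pics/x11.png",cv2.convertScaleAbs(cv2.resize(im,None,fx=4,fy=4,interpolation=cv2.INTER_CUBIC),alpha=1.7))
E
```

```text
[ 0.58392708 -0.12407562  0.0733797 ] [-1.01675057 -0.5040771   1.14907053]
press -0.017852850177112682 0.0014752903698545513
0 [[123. 357.]]
0.02 [[119. 326.]]
0.03 [[117. 310.]]
0.04 [[114. 293.]]
```

View pics/w11.png

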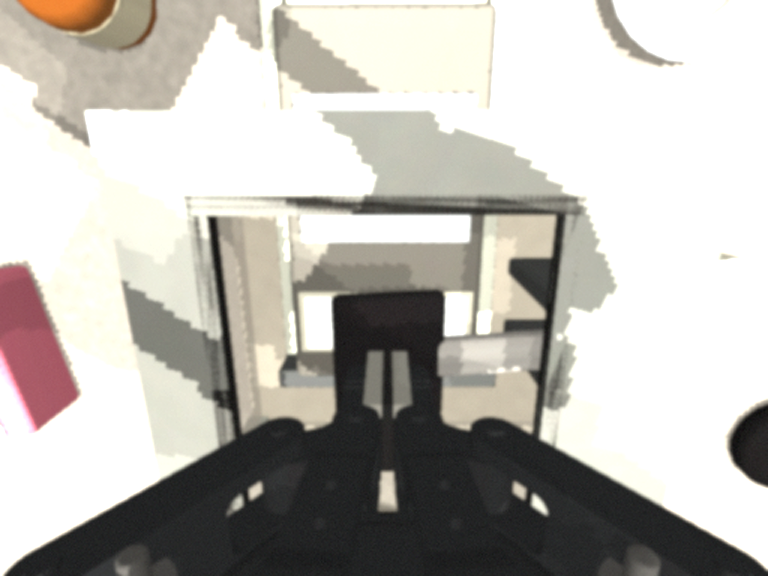

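View pics/x11.png

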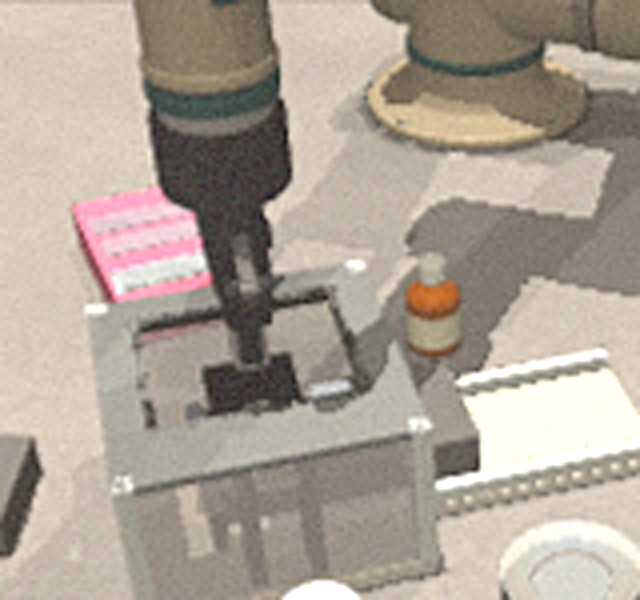

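The fingers (column 387) are centred over the paddle (columns 334–443) with wide margins to the window frame. I'll go down and watch the force.

Emit:
drive_tool(
  targets=[0, 0, 0, 0, 0, 4, 0, 0, 0, 0, 0, 0, 4, 0, 0, 0, 0, 0, 0, 4, 0, 0, 0, 0, 0, 0, 4, 0],
)

```text
clock: 15.1
position: [0.584, -0.1246, 0.0584]
ee_rot: [-0.0, 0.595, 0.804, -0.0]
contact_force: [-2.7, -0.4, 4.8]
width: 0.0002
```

Emit:
drive_tool(
  targets=[0, 0, 0, 0, 0, 4, 0, 0, 0, 0, 0, 0, 4, 0, 0, 0, 0, 0, 0, 4, 0],
)

```text
clock: 15.48
position: [0.584, -0.1247, 0.0465]
ee_rot: [-0.0, 0.595, 0.803, -0.0]
contact_force: [-3.3, -1.1, 6.7]
width: -0.0002
```

Emit:
drive_tool(
  targets=[0, 0, 0, 0, 0, 3, 0, 0, 0, 0, 0, 0, 3, 0],
)

```text
clock: 15.72
position: [0.5842, -0.1246, 0.0409]
ee_rot: [-0.0, 0.595, 0.803, -0.0]
contact_force: [-3.5, -0.2, 7.9]
width: -0.0001
```

Contact came at about z = 0.060 with the lever spring as expected. I'll continue to the stop.

Emit:
drive_tool(
  targets=[0, 0, 0, 0, 0, 2, 0, 0, 0, 0, 0, 0, 2, 0],
)

```text
clock: 15.98
position: [0.5845, -0.1246, 0.0382]
ee_rot: [0.0, 0.595, 0.803, -0.0]
contact_force: [-6.4, 0.8, 21.6]
width: 0.0004
```

Emit:
drive_tool(
  targets=[0, 0, 0, 0, 0, 2, 0, 0, 0, 0, 0, 0, 1, 0],
)

```text
clock: 16.23
position: [0.5847, -0.1246, 0.0377]
ee_rot: [0.001, 0.595, 0.804, 0.0]
contact_force: [-9.7, 1.4, 31.2]
width: 0.0001
```

Emit:
drive_tool(
  targets=[0, 0, 0, 0, 0, 1, 0, 0, 0, 0, 0, 0, 1, 0],
)

```text
clock: 16.48
position: [0.5848, -0.1246, 0.0374]
ee_rot: [0.002, 0.595, 0.804, 0.0]
contact_force: [-11.5, 2.8, 40.2]
width: -0.0
```

It hit a hard stop at z ≈ 0.038, about 22 mm of travel, with the force rising steeply. I'll ease off slightly and hold for well over 2 s.

Emit:
drive_tool(
  targets=[0, 0, 0, 0, 0, -2, 0, 0, 0, 0, 0, 0, 0, 0, 0, 0, 0, 0, 0, 0, 0, 0, 0, 0, 0, 0, 0, 0, 0, 0, 0, 0, 0, 0, 0, 0, 0, 0, 0, 0, 0, 0, 0, 0, 0, 0, 0, 0, 0, 0, 0, 0, 0, 0, 0, 0, 0, 0, 0, 0, 0, 0, 0, 0, 0, 0, 0, 0, 0, 0, 0, 0, 0, 0, 0, 0, 0],
)

```text
clock: 17.85
position: [0.5847, -0.1246, 0.0379]
ee_rot: [0.001, 0.595, 0.804, 0.0]
contact_force: [-10.1, 1.6, 28.2]
width: -0.0005
```

```bash
python3 look.py 12;python3 - <<'E'
from h import *
im=get_image("scene")[110:260,110:270,::-1]
cv2.imwrite("pics/x12.png",cv2.convertScaleAbs(cv2.resize(im,None,fx=4,fy=4,interpolation=cv2.INTER_CUBIC),alpha=1.7))
E
```

```text
[ 0.58469007 -0.12463937  0.03785786] [-10.07376509   1.63419243  28.16623928]
press -0.017285203548897787 0.0007152050573436559
0 [[129. 412.]]
0.02 [[125. 382.]]
0.03 [[123. 367.]]
0.04 [[121. 351.]]
```

View pics/w12.png

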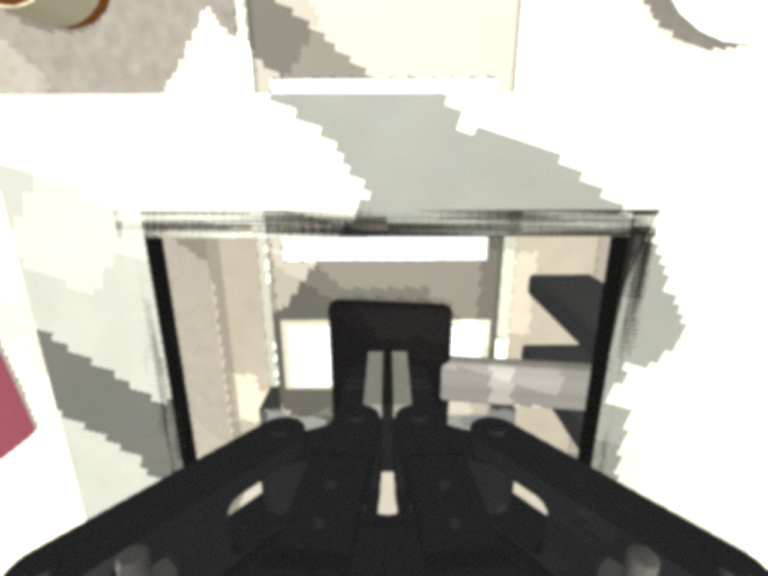

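View pics/x12.png

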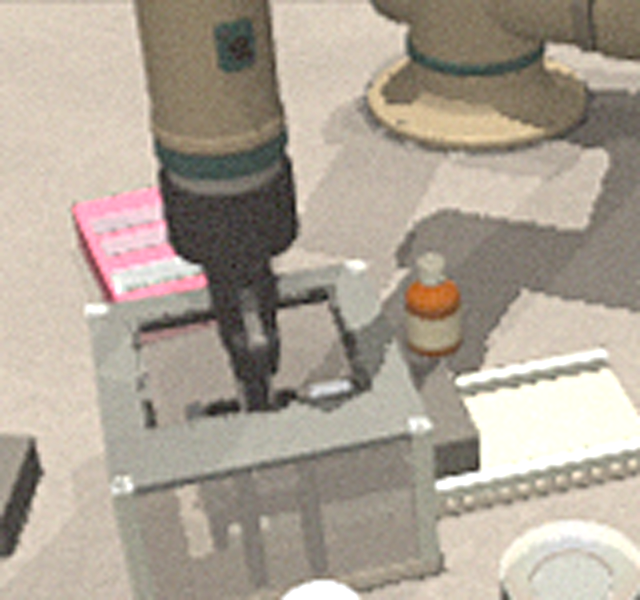

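The paddle is clearly down (in the scene view it has dropped to about row 405) and the gripper is clear of the frame on all sides. I'll hold a little longer, then rise straight up.

Emit:
drive_tool(
  targets=[0, 0, 0, 0, 0, 0, 0, 0, 0, 0, 0, 0, 0, 0, 0, 0, 0, 0, 0, 0, 0, 0, 0, 0, 0, 0, 0, 0, 0, 0, 0, 0, 0, 0, 0, 0, 0, 0, 0, 0, 0, 0, 0, 0, 0, 0, 0, 0, 0],
)

```text
clock: 18.88
position: [0.5847, -0.1246, 0.0379]
ee_rot: [0.001, 0.595, 0.804, 0.0]
contact_force: [-9.0, 1.0, 28.0]
width: 0.0001
```

Emit:
drive_tool(
  targets=[0, 0, 0, 0, 0, -5, 0, 0, 0, 0, 0, 0, -5, 0, 0, 0, 0, 0, 0, -5, 0, 0, 0, 0, 0, 0, -6, 0, 0, 0, 0, 0, 0, -10, 0, 0, 0, 0, 0, 0, -20, 0, 0, 0, 0, 0, 0, -25, 0, 0, 0, 0, 0, 0, -30, 0, 0, 0, 0, 0, 0, -25, 0, 0, 0, 0, 0, 0, -10, 0, 0, 0, 0, 0, 0, 0, 0],
)

```text
clock: 20.25
position: [0.5849, -0.1244, 0.1745]
ee_rot: [0.0, 0.595, 0.803, 0.0]
contact_force: [-0.6, 0.5, -0.4]
width: 0.0002
```

```bash
python3 look.py 13;python3 - <<'E'
from h import *
im=get_image("scene")[110:290,90:320,::-1]
cv2.imwrite("pics/x13.png",cv2.convertScaleAbs(cv2.resize(im,None,fx=3.2,fy=3.2,interpolation=cv2.INTER_CUBIC),alpha=1.5))
E
```

```text
[ 0.58487631 -0.12435332  0.17447844] [-0.59053494  0.5143683  -0.35471728]
press -0.017024286473604905 0.0009352687883948593
0 [[ 99. 191.]]
0.02 [[ 94. 155.]]
0.03 [[ 92. 137.]]
0.04 [[ 89. 118.]]
```

View pics/w13.png

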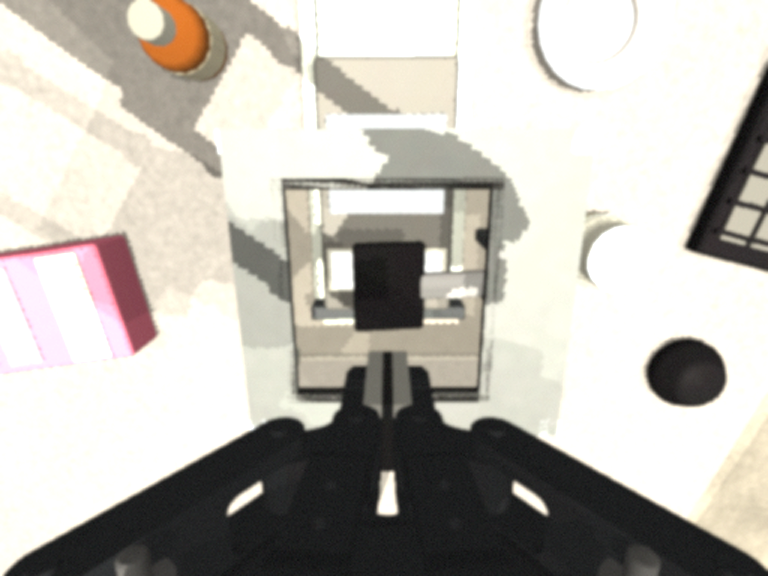

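View pics/x13.png

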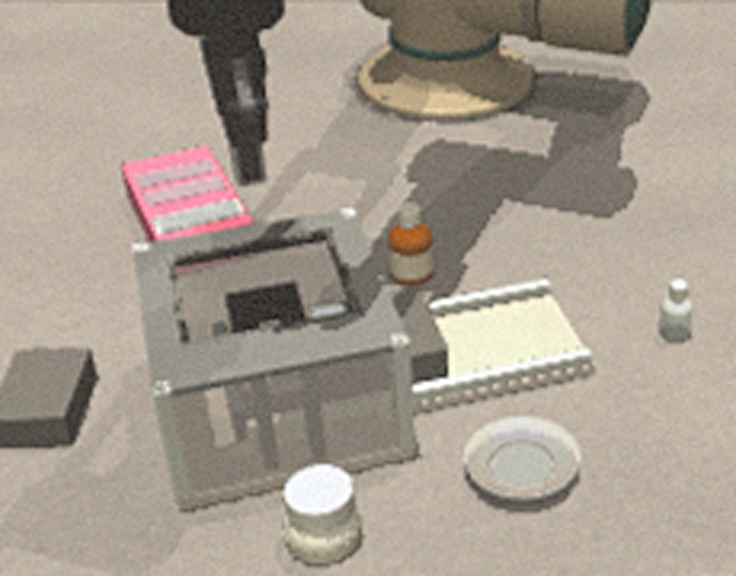

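The paddle is back up (wrist view columns 354–424, the same size as before the press). The tray is still home, nothing else has moved, and the tool is clear of everything.

```bash
python3 -c "
from rig import *
print(sign_off())"
```

```text
the job is handed in; nothing more can be done
None
```

The tray is home against the stop, and the lever was pressed fully, held and let spring back. I handed the job in at about 20 s of the 56 s allowed.

- **Tray:** I pushed it with the shut fingers until it stopped. The force rose to 13 N with no further movement. Its outer edge then showed at the image row predicted for home, to within the camera calibration of about 2 mm.
- **Lever:** I reached down through the window and pressed the paddle to a hard stop after about 22 mm of travel. It stayed down for about 2.9 s at 20–40 N, which I eased to 28 N for most of the hold. I then rose straight up, and the last pictures show the paddle back up.
- **Force peak:** The wrist force peaked at about 40 N, pressed with the fingertips only. That equals the limit set for the arm or gripper body, but neither of those touched anything.
- **Guard and other items:** I saw no contact with the guard or its window frame. The bystanders I could see (bottle, jar, dish, vial and box) and the pink look-alike had not moved in the last pictures. I did not look at the screwdriver or beaker again after the first picture, but the arm never went near them.

One check disagreed: the real fingertips ended about 35 mm short of the reported TCP. Because of this, my first push passed over the top of the tray without touching it, with forces under 1 N. I spotted it in the pictures, backed out, measured the offset in two views and corrected the heights. After that, contact with the tray and the paddle came where expected.

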